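Shut the weighed specimen's box and hold it over its place in the flat

ROBOT

A 6-joint arm with a two-finger parallel gripper is mounted at the origin on a cart in front of the work surface, level with it; the furniture and walls round the work are solid. World frame = base frame: x ahead of the robot, y to its left, z up, the work surface at z = 0. Lengths are in m, angles in rad, forces in N, time in s.
With the tool pointing down it reaches from about 0.35 to 0.85 m from the base axis. Payload 8.1 kg.
Tool frame: the origin (TCP) lies at the very end of the fingers, on their centre line; the grasp point (between the pads) lies 19 mm behind it; x points along the fingers, y is the direction in which the jaws open and shut, and the axes are right-handed (so a half turn about x gives the same grasp; the last joint's range is limited). The gripper opens to 93 mm and grips with 3 to 60 N. Pads are 15 mm wide; open, the fingers measure 128 mm over their backs; the gripper's body (75 mm by 188 mm) begins 65 mm behind the grasp point.
Start: joints at [1.081, 0.13, 1.488, -0, 1.523, -0.085], TCP at [0.236, 0.552, 0.219] pointing down, gripper open.
Joint ranges: [-2.96, 2.96], [-0.89, 2.26], [0.02, 2.5], [-1.34, 4.48], [0, 2.73], [-2.66, 2.66]. Speed limits (rad/s): [2.39, 2.39, 2.79, 3.14, 3.14, 3.14].

INTERFACE

Orientations are given as a rotation vector (axis times angle).
In Python, from plant import * gives the robot as it stands. The module is installed in compiled form; this text tells all that it offers.
- The arm moves only by the tool apply_moves, never from a script. Its argument "series" is a list of rows, each an object with "jaw": the gripper's target within -1 to 1 (shut at 1, half-way at 0, fully open at -1); "linear": the shift along the tool's x, y, z normalised to -1 to 1, where 1 is 0.6 m, a list of three; "roll": the turn about the tool's x normalised to -1 to 1, where 1 is 30 degrees. A call has 1 to 20 rows; each row is the pose to reach, as a shift and turn from the pose measured when the call began, along the tool's axes at that moment; what a row does not reach only later rows make up. A row lasts 1/8 s, in which the tool goes at most 62.5 mm and 10.7 degrees, less where a joint would pass 70% of its speed; a pose out of reach is approached as far as the arm can. A call with a number of a shift or a turn outside -1 to 1 is refused whole. A call with a gripper value outside its range is refused whole. The fingers move at their own pace and stop on an object; "force" is the grip in N (left out, the last holds). Time passes only in rows, so rows that repeat a pose let the fingers close. It gives the time, the measured TCP pose, the force and the opening at its end, in the units of the state.
- read_state(): the state, without advancing time (a new reading comes with each control period).
- read_camera(name): name is "scene" or "side" or "wrist"; returns a dict with "pixels" (480x640x3 uint8, blue, green, red), "intrinsics" (3x3 intrinsics, pixels), "rvec" (rotation vector, rad) and "tvec" (3), from world to camera coordinates, as OpenCV has them; the wrist camera has in their place "tool_from_camera" (4x4, takes a point from camera to tool coordinates, whose origin is the TCP and whose axes are the tool frame's). Camera axes: x right, y down, z forward; pixel columns grow to the right and rows downward; lengths in m; the calibration is good to about 2 mm. A picture is of the moment at which its call begins: read the wrist's pose just before it. There is no depth.
- close_job(): hands the job in, once; it reports no verdict.
The state is a dict: "t": time; "q": joint angles; "dq": joint speeds; "joint_torque": joint torques, N m; "tool_pos": TCP position; "orientation": TCP orientation; "force": force on the tool from outside, world axes, zero at the start; "wrist_torque": the same for the moment, N m; "opening": finger opening in m.
Only numpy, scipy, OpenCV 4.12 (cv2) and the standard library are available. Lean on these libraries where they do the work, as an engineer would, in place of code of your own. Each camera call takes 0.05 s, during which the arm holds its last target. There are 200 camera calls.

TASK

The specimen box on the scale has been weighed and its lid is still ajar: with the box standing on the scale, press the lid down firmly until it is fully shut. Then lift the box off, carry it over the things on the desk without disturbing any of them, and bring it over the empty compartment of the wooden flat, where its label card lies. Finish while holding it there, still and level, centred over the compartment and square with it, about a centimetre above the flat's wooden frame and touching nothing, so that I can straighten the label under it before it goes down.

Things in the scene. Friction and masses are not known exactly. Their poses are not given: they have to be found in the camera images.
- spec_box: Square clear plastic display box, 40 x 40 x 26 mm shut, dark grey stone inside, 60 to 130 g; starts on the scale's black pan. The black base is only 6 mm high; all above is the clear lid, a deep cover hinged along the back. Once shut, grip it across two sides. Origin: centre of the underside; z up out of the base, +x to the hinged back, -x the front.
- lid_front (a point): Middle of the upper front edge of that box's clear lid; it moves with the lid. With the lid shut it lies at (-19, 0, 26) mm in the box's frame; at 0.35 rad, farther back and up, at (-10, 0, 38).
- spec_box_lid (a joint): Angle of that box's lid, rad: 0 fully shut, 1.05 open; starts ajar, 0.1 to 0.35. Hinge line along the box's y at (+19, 0, 7) mm in its frame; the front rises as it opens. Tight hinge (0.03 N m): the lid stays where left; near its front 2 N along its arc shuts it, up to 8 N straight down (its top slides forward under the finger); it stops dead on the base.
- scale: Flat white and steel scale, 187 x 141 x 30 mm, fixed. Origin: centre of its underside; its two small buttons are at the front (-x). The flat round black pan, 99 mm across, has its centre at (+27, 0) mm and its top 30 mm above the worktop.
- flat: Shallow tray, light wooden frame 117 x 172 mm, top 26 mm above the worktop, fixed. White card dividers (3 mm thick, tops at 20 mm) make 2 (along its x) by 3 (along y) compartments, 52 mm square inside, 55 mm pitch, floor at 4 mm. Contents reach at most 31 mm above the worktop. Origin: centre of the underside; brass label frame on its front (-x).
- label_card: White label card, 36 x 40 mm, under 1 mm thick, with a black border and a red band, lying fixed in the middle of the one empty compartment (which one varies). Origin: its centre, underside, which is the compartment's centre; axes as the flat's.
- box_a: Clear specimen box with a black base, 25 x 27 x 26 mm; stands in one of the other five compartments; leave it there. Origin: centre of its underside.
- box_b: Clear specimen box with a white base, 25 x 24 x 21 mm; stands in one of the other five compartments; leave it there. Origin: centre of its underside.
- box_c: Clear specimen box with a white base, 43 x 40 x 24 mm; stands in one of the other five compartments; leave it there. Origin: centre of its underside.
- box_d: Clear specimen box with a white base, 29 x 30 x 26 mm; stands in one of the other five compartments; leave it there. Origin: centre of its underside.
- crystal_tray: Open white card tray of small brown crystals, 40 x 44 x 18 mm; stands in one of the other five compartments; leave it there. Origin: centre of its underside.
- dropper_bottle: Small brown bottle with a white cap, 31 mm across, 70 mm high, standing between the scale and the flat. Origin: centre of the underside.
- glass_vial: Squat glass vial with a stopper, 36 mm across, 55 mm high, standing between the scale and the flat. Origin: centre of the underside.
- small_case: White plastic case, shut, 70 x 110 x 46 mm, between the scale and the flat. Origin: centre of the underside; its long side along its y.
- ore_block: Upright rock, 70 x 113 x 142 mm, at the back beyond the flat. Origin: centre of the underside; its long side along its y.

How it is judged:
On the way, in this order (a step that is already met when the one before it is completed fails the run):
1. the lid is pressed down fully shut (under 0.03 rad) while the box stands on the scale (over 3 N between box and pan) (value of joint spec_box_lid below 0.03 rad and contact force between the fingers and spec_box above 1.5 N and contact force between spec_box and scale above 3 N), for 0.1 s.
2. the box is lifted off the scale (underside over 60 mm above the worktop) with its lid shut (value of joint spec_box_lid below 0.05 rad and contact force between the fingers and spec_box above 1 N and height (world z) of spec_box above 0.06 m and contact force between spec_box and scale below 0.05 N), for 0.1 s.
At the end, for the whole second after the job is handed in: Held still (under 20 mm/s) by the gripper, lid shut (0.05 rad), centred over the label card within 6 mm, square with the flat within 0.12 rad (any way round), level within 0.12 rad, underside 29 to 48 mm above the worktop (3 to 22 mm above the frame), touching neither flat nor scale (value of joint spec_box_lid below 0.05 rad and contact force between the fingers and spec_box above 1 N and horizontal distance between spec_box and label_card below 0.006 m and z of spec_box in the frame of flat between 0.029 and 0.048 m and (angle between the x axis of spec_box and the x axis of flat, either way round below 0.12 rad or angle between the x axis of spec_box and the y axis of flat, either way round below 0.12 rad) and angle between spec_box's own z axis and vertical below 0.12 rad and linear speed of spec_box below 0.02 m/s and contact force between spec_box and flat below 0.05 N and contact force between spec_box and scale below 0.05 N); the arm keeps its last pose, push and grip.
It fails at once if another specimen, bottle, vial, case or rock is pushed out of its place (more than 12 mm) (distance of any of box_a, box_b, box_c, box_d, crystal_tray, dropper_bottle, glass_vial, small_case, ore_block from where it was at the start of the episode above 0.012 m).
It fails at once if the bottle or the vial is tipped over (angle between any of dropper_bottle, glass_vial's own z axis and vertical above 0.5 rad).
It fails at once if the specimen box knocks against or is set down in the wooden flat (contact force between spec_box and flat above 0.5 N).
It also fails if it takes over 58 s, if anything falls off the work surface, if the arm or the gripper's body presses on something with over 40 N, if the wrist force passes 120 N, or if a joint passes its speed limit or range.

## Working session

There is one attempt and no reset: what is moved stays moved. The work goes in short steps, Python scripts to look and compute and a tool call to move; the robot and the scene stay as the last step left them, time stands still between calls to the robot, and variables do not carry over. Pictures are saved under pics/ and viewed, about 8 in all and at most 12, crops included, and the job is handed in when it is done.

Besides the shell and the picture viewer there is one more tool, called after ">>>" in YAML: its name, and indented under it one key for each argument. apply_moves: Moves the arm, as the interface text tells. Its arguments: {"type":"object","properties":{"series":{"type":"array"},"force":{"type":"number"}},"required":["series"]}

```bash
mkdir -p pics
python3 - <<'E'
from plant import *
import cv2,numpy as np
s=read_state();print({k:np.round(v,3).tolist() for k,v in s.items()})
for n in ["scene","side","wrist"]:
    c=read_camera(n);cv2.imwrite(f"pics/{n}0.png",c["pixels"])
    print(n,{k:np.round(v,4).tolist() for k,v in c.items() if k!="pixels"})
E
```

```text
{'t': 0.0, 'q': [1.081, 0.131, 1.489, -0.0, 1.523, -0.085], 'dq': [0.001, -0.002, 0.001, -0.0, 0.002, 0.001], 'joint_torque': [-0.0, -55.985, -49.176, 0.077, 0.035, -0.0], 'tool_pos': [0.236, 0.551, 0.218], 'orientation': [0.316, 1.548, -0.319], 'force': [-0.095, 0.01, 0.796], 'wrist_torque': [-0.01, -0.035, -0.0], 'opening': 0.093}
scene {'intrinsics': [[601.5498, 0.0, 323.3832], [0.0, 601.5498, 248.4419], [0.0, 0.0, 1.0]], 'rvec': [1.8334, -0.8477, 0.589], 'tvec': [-0.3081, 0.2282, 1.0502]}
side {'intrinsics': [[604.1861, 0.0, 314.4817], [0.0, 604.1861, 241.9729], [0.0, 0.0, 1.0]], 'rvec': [2.2505, -0.1728, 0.0713], 'tvec': [-0.5306, 0.1487, 1.2818]}
wrist {'intrinsics': [[380.1089, 0.0, 319.8121], [0.0, 380.1089, 238.7959], [0.0, 0.0, 1.0]], 'tool_from_camera': [[-0.0015, -0.2996, 0.954, -0.1655], [1.0, -0.0009, 0.0013, 0.0003], [0.0004, 0.954, 0.2996, -0.0833], [0.0, 0.0, 0.0, 1.0]]}
```

View pics/scene0.png

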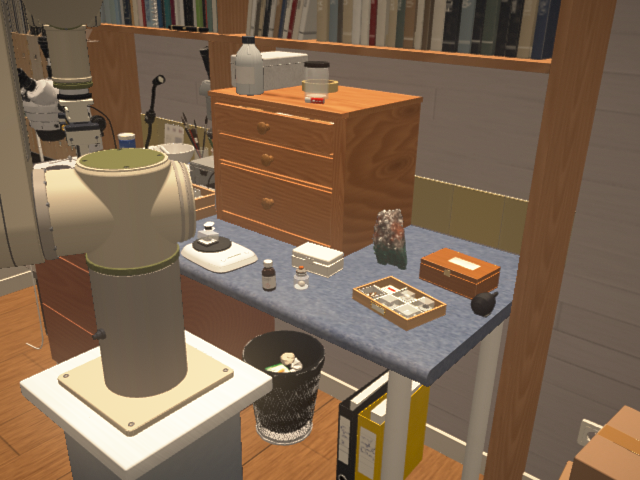

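View pics/side0.png

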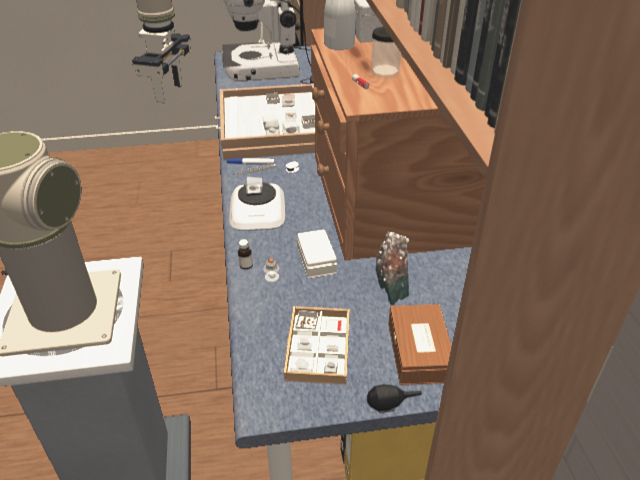

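```bash
cat > h.py <<'E'
from plant import *
import cv2,numpy as np
from scipy.spatial.transform import Rotation as R
def ray(c,px,s=None):
    K=c["intrinsics"];d=np.linalg.inv(K)@np.array([px[0],px[1],1.])
    if "rvec" in c:
        M=cv2.Rodrigues(np.array(c["rvec"],float))[0];t=np.array(c["tvec"]).ravel();return -M.T@t,M.T@d
    T=np.array(c["tool_from_camera"]);Q=R.from_rotvec(s["orientation"]).as_matrix()
    return Q@T[:3,3]+np.array(s["tool_pos"]),Q@T[:3,:3]@d
def on(c,px,z,s=None):
    o,d=ray(c,px,s);return o+d*(z-o[2])/d[2]
def shot(n,name):
    s=read_state();c=read_camera(n);cv2.imwrite(f"pics/{name}.png",c["pixels"]);return c,s
E
python3 - <<'E'
from h import *
c=read_camera("side")
for n,px,z in [("box",(254,188),.03),("pan",(257,194),.03),("bot",(245,266),0),("vial",(272,278),0),("bottop",(243,242),.07),("caseTL",(298,237),.046),("caseTR",(325,231),.046),("caseBR",(336,262),.046),("caseBL",(307,266),.046),("f",(294,308),.026),("f",(351,309),.026),("f",(347,381),.026),("f",(287,378),.026),("card",(335,325),.004),("rockbase",(395,300),0),("rocktop",(397,234),.142)]:
    print(n,np.round(on(c,px,z),3))
im=c["pixels"]
a=cv2.resize(im[150:300,210:350],None,fx=4,fy=4,interpolation=cv2.INTER_CUBIC)
cv2.imwrite("pics/crop.png",a)
E
```

```text
box [0.43  0.358 0.03 ]
pan [0.436 0.329 0.03 ]
bot [0.388 0.087 0.   ]
vial [0.446 0.037 0.   ]
bottop [0.389 0.089 0.07 ]
caseTL [0.516 0.117 0.046]
caseTR [0.581 0.129 0.046]
caseBR [0.587 0.016 0.046]
caseBL [0.522 0.013 0.046]
f [ 0.48  -0.09   0.026]
f [ 0.596 -0.111  0.026]
f [ 0.553 -0.29   0.026]
f [ 0.446 -0.266  0.026]
card [ 0.56  -0.13   0.004]
rockbase [ 0.701 -0.075  0.   ]
rocktop [ 0.707 -0.025  0.142]
```

View pics/crop.png

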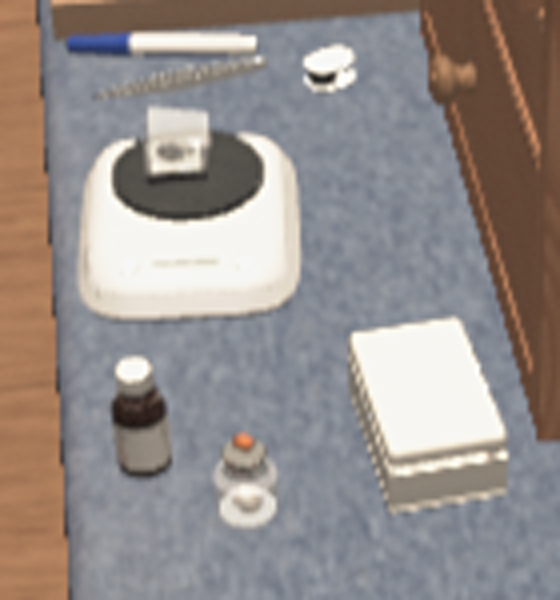

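```bash
cat >> h.py <<'E'
def shift(s,p):
    "normalised linear for moving the TCP to world p"
    Q=R.from_rotvec(s["orientation"]).as_matrix();return np.round(Q.T@(np.array(p)-s["tool_pos"])/0.6,4)
E
python3 - <<'E'
from h import *
s=read_state();print(R.from_rotvec(s["orientation"]).as_matrix().round(3));print(shift(s,[.42,.345,.2]))
E
```

```text
[[-0.001  0.394  0.919]
 [-0.001  0.919 -0.394]
 [-1.    -0.001 -0.   ]]
[ 0.0302 -0.1952  0.4171]
```

>>> apply_moves:
  series:
    - {"jaw":-1,"linear":[0.03,-0.195,0.417],"roll":0}
    - {"jaw":-1,"linear":[0.03,-0.195,0.417],"roll":0}
    - {"jaw":-1,"linear":[0.03,-0.195,0.417],"roll":0}
    - {"jaw":-1,"linear":[0.03,-0.195,0.417],"roll":0}
    - {"jaw":-1,"linear":[0.03,-0.195,0.417],"roll":0}
    - {"jaw":-1,"linear":[0.03,-0.195,0.417],"roll":0}
    - {"jaw":-1,"linear":[0.03,-0.195,0.417],"roll":0}

```text
t: 1.08
tool_pos: [0.4196, 0.3456, 0.2]
orientation: [0.317, 1.548, -0.318]
force: [-0.7, 0.8, -0.6]
opening: 0.0929
```

Run:
```python
from h import *
c,s=shot("wrist","w1");print(s["tool_pos"],s["q"])
```

```text
[0.41956335 0.34558354 0.20004697] [ 5.94722454e-01 -1.16710022e-02  1.66986859e+00 -6.44678111e-05
  1.48459715e+00 -5.71258612e-01]
```

View pics/w1.png

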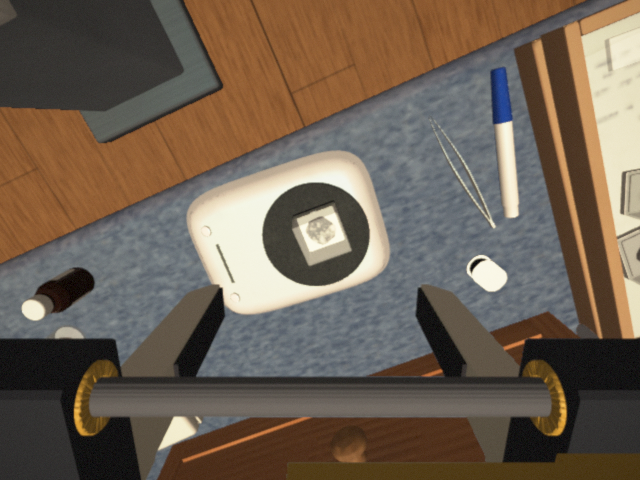

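Run:
```python
from h import *
im=cv2.imread("pics/w1.png")
cv2.imwrite("pics/w1c.png",cv2.resize(im[175:295,250:390],None,fx=5.5,fy=5,interpolation=cv2.INTER_CUBIC) if 0 else cv2.resize(im[175:295,250:390],None,fx=5,fy=5,interpolation=cv2.INTER_CUBIC))
```

```text
(no output)
```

View pics/w1c.png

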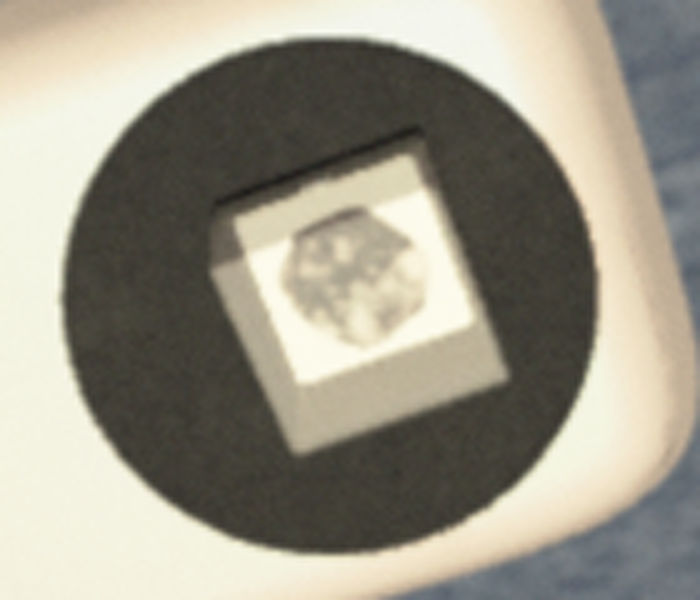

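>>> apply_moves:
  series:
    - {"jaw":-1,"linear":[0.117,-0.25,0.033],"roll":0}
    - {"jaw":-1,"linear":[0.117,-0.25,0.033],"roll":0}
    - {"jaw":-1,"linear":[0.117,-0.25,0.033],"roll":0}
    - {"jaw":-1,"linear":[0.117,-0.25,0.033],"roll":0}
    - {"jaw":-1,"linear":[0.117,-0.25,0.033],"roll":0}

```text
t: 1.75
tool_pos: [0.379, 0.2014, 0.131]
orientation: [0.317, 1.547, -0.316]
force: [-0.3, 0.3, 1.3]
opening: 0.0928
```

Run:
```python
from h import *
import pickle
c,s=shot("wrist","w2");print(s["tool_pos"])
pickle.dump((c,s),open("w2.pkl","wb"))
im=c["pixels"];cv2.imwrite("pics/w2c.png",cv2.resize(im[150:350,440:640],None,fx=3,fy=3,interpolation=cv2.INTER_CUBIC))
```

```text
[0.37896468 0.20144712 0.13097869]
```

View pics/w2c.png

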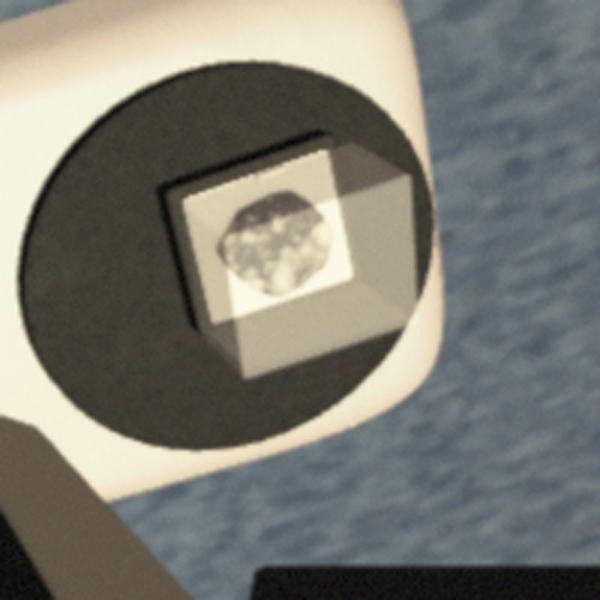

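Run:
```python
from h import *
import pickle
c,s2=pickle.load(open("w2.pkl","rb"))
s1=dict(s2);s1["tool_pos"]=np.array([.41956,.34558,.20005]);s1["orientation"]=np.array([.317,1.548,-.318])
def tri(a,b):
    o1,d1=ray(c,a,s1);o2,d2=ray(c,b,s2);A=np.c_[d1,-d2];t=np.linalg.lstsq(A,o2-o1,rcond=None)[0]
    p,q=o1+t[0]*d1,o2+t[1]*d2;return ((p+q)/2).round(4),np.linalg.norm(p-q).round(4)
P1=lambda x,y:(250+x/5,175+y/5)
P2=lambda x,y:(440+x/3,150+y/3)
print("TL",tri(P1(210,270),P2(228,240)));print("BL",tri(P1(300,455),P2(243,380)));print("BR",tri(P1(508,378),P2(418,325)))
print("base FL",tri(P1(215,200),P2(162,187)),"FR",tri(P1(425,128),P2(325,132)))
for n,p in [("FL",(162,187)),("FR",(325,132)),("BL",(195,328))]:print(n,on(c,P2(*p),.03,s2).round(4))
for n,p in [("FL",(215,203)),("FR",(425,130))]:print(n,on(c,P1(*p),.032,s1).round(4))
```

```text
TL (array([0.4138, 0.3237, 0.0632]), np.float64(0.0004))
BL (array([0.4533, 0.3224, 0.0529]), np.float64(0.0002))
BR (array([0.454 , 0.3615, 0.055 ]), np.float64(0.0009))
base FL (array([0.4094, 0.3244, 0.0324]), np.float64(0.0005)) FR (array([0.4126, 0.3641, 0.0301]), np.float64(0.0004))
FL [0.4106 0.3251 0.03  ]
FR [0.4128 0.3642 0.03  ]
BL [0.449  0.3231 0.03  ]
FL [0.4098 0.3242 0.032 ]
FR [0.4124 0.3642 0.032 ]
```

Run:
```python
from h import *
s=read_state();print(shift(s,[.42,.344,.085]))
```

```text
[ 0.0773  0.2448 -0.0306]
```

>>> apply_moves:
  series:
    - {"jaw":1,"linear":[0,0.1,-0.03],"roll":-0.35}
    - {"jaw":1,"linear":[0,0.2,-0.03],"roll":-0.668}
    - {"jaw":1,"linear":[0,0.245,-0.03],"roll":-0.668}
    - {"jaw":1,"linear":[0.077,0.245,-0.031],"roll":-0.668}
    - {"jaw":1,"linear":[0.077,0.245,-0.031],"roll":-0.668}
    - {"jaw":1,"linear":[0.077,0.245,-0.031],"roll":-0.668}
    - {"jaw":1,"linear":[0.077,0.245,-0.031],"roll":-0.668}
  force: 20

```text
t: 2.68
tool_pos: [0.421, 0.345, 0.0874]
orientation: [0.043, 1.567, -0.04]
force: [-0.0, 0.4, 0.5]
opening: 0.0277
```

Run:
```python
from h import *
s=read_state();print(s["tool_pos"],s["force"],s["opening"]);print(R.from_rotvec(s["orientation"]).as_matrix().round(3));print(shift(s,[.42,.344,.06]),shift(s,[.42,.344,.053]))
```

```text
[0.42096645 0.34503658 0.08738071] [-0.02020363  0.43149673  0.50612072] 0.02773417720831778
[[ 0.004  0.053  0.999]
 [ 0.002  0.999 -0.053]
 [-1.     0.002  0.004]]
[ 0.0456 -0.0019 -0.0017] [ 0.0573 -0.002  -0.0017]
```

>>> apply_moves:
  series:
    - {"jaw":1,"linear":[0.015,-0.002,-0.002],"roll":0}
    - {"jaw":1,"linear":[0.03,-0.002,-0.002],"roll":0}
    - {"jaw":1,"linear":[0.035,-0.002,-0.002],"roll":0}
    - {"jaw":1,"linear":[0.038,-0.002,-0.002],"roll":0}
    - {"jaw":1,"linear":[0.042,-0.002,-0.002],"roll":0}
    - {"jaw":1,"linear":[0.046,-0.002,-0.002],"roll":0}
    - {"jaw":1,"linear":[0.049,-0.002,-0.002],"roll":0}
    - {"jaw":1,"linear":[0.049,-0.002,-0.002],"roll":0}

```text
t: 3.68
tool_pos: [0.4198, 0.344, 0.0578]
orientation: [0.043, 1.567, -0.04]
force: [0.2, 0.7, -0.3]
opening: 0.0007
```

>>> apply_moves:
  series:
    - {"jaw":1,"linear":[0.002,0,0],"roll":0}
    - {"jaw":1,"linear":[0.004,0,0],"roll":0}
    - {"jaw":1,"linear":[0.004,0,0],"roll":0}

```text
t: 4.05
tool_pos: [0.4199, 0.3441, 0.0562]
orientation: [0.043, 1.567, -0.039]
force: [-4.1, -1.7, 7.7]
opening: 0.0001
```

>>> apply_moves:
  series:
    - {"jaw":1,"linear":[0.0015,0,0],"roll":0}
    - {"jaw":1,"linear":[0.003,0,0],"roll":0}
    - {"jaw":1,"linear":[0.003,0,0],"roll":0}

```text
t: 4.42
tool_pos: [0.4199, 0.3442, 0.056]
orientation: [0.043, 1.567, -0.039]
force: [-8.7, -5.1, 16.9]
opening: 0.0007
```

Run:
```python
from h import *
c,s=shot("wrist","w3");print(s["tool_pos"],s["force"])
im=c["pixels"];cv2.imwrite("pics/w3c.png",cv2.resize(im[180:460,180:460],None,fx=2,fy=2))
```

```text
[0.4199153  0.34419474 0.05603669] [-8.74017344 -5.10716901 16.94704457]
```

View pics/w3c.png

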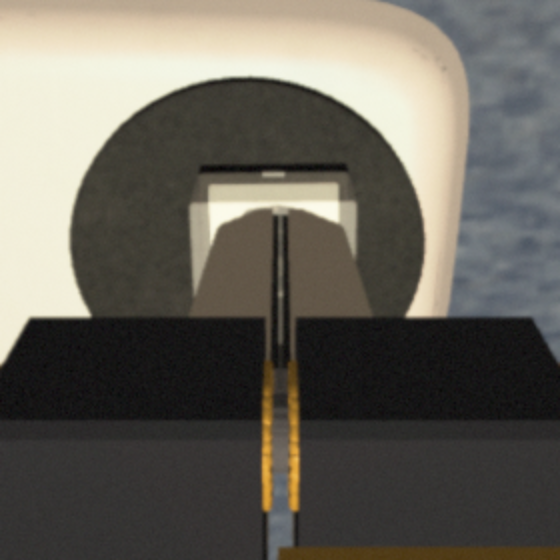

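>>> apply_moves:
  series:
    - {"jaw":1,"linear":[-0.03,0,0],"roll":0}
    - {"jaw":-1,"linear":[-0.1,0,0.018],"roll":0}
    - {"jaw":-1,"linear":[-0.1,0,0.018],"roll":0}
    - {"jaw":-1,"linear":[-0.1,0,0.018],"roll":0}
    - {"jaw":-1,"linear":[-0.1,0,0.018],"roll":0}
    - {"jaw":-1,"linear":[-0.1,0,0.018],"roll":0}
    - {"jaw":-1,"linear":[-0.1,0,0.018],"roll":0}
    - {"jaw":-1,"linear":[-0.1,0,0.018],"roll":0}

```text
t: 5.48
tool_pos: [0.4303, 0.3434, 0.1158]
orientation: [0.043, 1.567, -0.04]
force: [0.5, -0.2, 0.8]
opening: 0.066
```

Run:
```python
from h import *
import pickle
c,s=shot("wrist","w4");print(s["tool_pos"],s["force"],s["opening"])
pickle.dump((c,s),open("w4.pkl","wb"))
im=c["pixels"];cv2.imwrite("pics/w4c.png",cv2.resize(im[200:350,240:400],None,fx=4,fy=4,interpolation=cv2.INTER_CUBIC))
```

```text
[0.43029116 0.34341347 0.11581358] [ 0.46616115 -0.16780874  0.84127561] 0.06599864588485711
```

View pics/w4c.png

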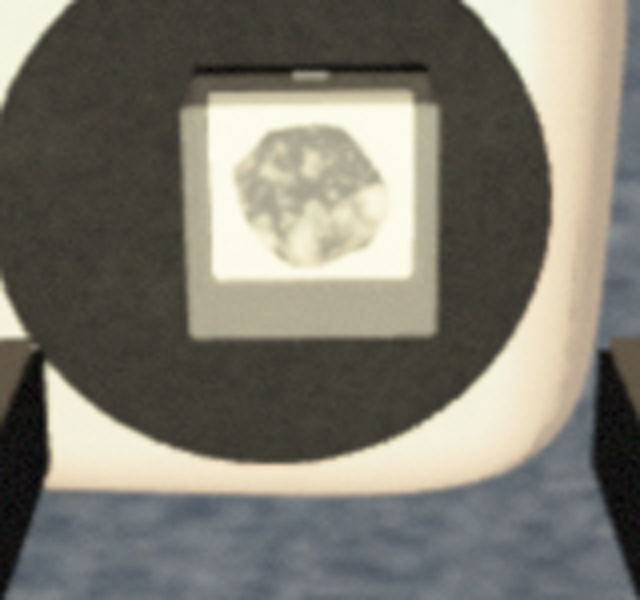

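Run:
```python
from h import *
import pickle
c,s=pickle.load(open("w4.pkl","rb"))
P=lambda x,y:(240+x/4,200+y/4)
for p in [(180,104),(440,104),(437,336),(190,338)]:print(on(c,P(*p),.056,s).round(4))
for p in [(193,68),(428,66)]:print(on(c,P(*p),.031,s).round(4))
print(shift(read_state(),[.431,.3435,.033]))
```

```text
[0.4088 0.3237 0.056 ]
[0.411  0.3636 0.056 ]
[0.4498 0.362  0.056 ]
[0.448  0.3221 0.056 ]
[0.4095 0.3237 0.031 ]
[0.4113 0.3635 0.031 ]
[ 0.1382 -0.0002  0.0006]
```

>>> apply_moves:
  series:
    - {"jaw":-1,"linear":[0.08,-0.0007,-0.0005],"roll":0}
    - {"jaw":-1,"linear":[0.12,-0.0007,-0.0005],"roll":0}
    - {"jaw":-1,"linear":[0.139,-0.0007,-0.0005],"roll":0}
    - {"jaw":-1,"linear":[0.139,-0.0007,-0.0005],"roll":0}
    - {"jaw":-1,"linear":[0.139,-0.0007,-0.0005],"roll":0}
    - {"jaw":1,"linear":[0.139,-0.0007,-0.0005],"roll":0}
    - {"jaw":1,"linear":[0.139,-0.0007,-0.0005],"roll":0}
    - {"jaw":1,"linear":[0.139,-0.0007,-0.0005],"roll":0}
    - {"jaw":1,"linear":[0.139,-0.0007,-0.0005],"roll":0}
    - {"jaw":1,"linear":[0.139,-0.0007,-0.0005],"roll":0}
    - {"jaw":1,"linear":[0.139,-0.0007,-0.0005],"roll":0}
    - {"jaw":1,"linear":[0.139,-0.0007,-0.0005],"roll":0}
  force: 20

```text
t: 7.02
tool_pos: [0.4303, 0.3432, 0.0325]
orientation: [0.043, 1.567, -0.04]
force: [-0.2, 0.4, 1.1]
opening: 0.0407
```

>>> apply_moves:
  series:
    - {"jaw":1,"linear":[-0.03,0,0],"roll":0}
    - {"jaw":1,"linear":[-0.09,0,0],"roll":0}
    - {"jaw":1,"linear":[-0.15,0,0],"roll":0}
    - {"jaw":1,"linear":[-0.21,0,0],"roll":0}
    - {"jaw":1,"linear":[-0.21,0,0],"roll":0}
    - {"jaw":1,"linear":[-0.21,0,0],"roll":0}

```text
t: 7.78
tool_pos: [0.4297, 0.3428, 0.1583]
orientation: [0.043, 1.567, -0.04]
force: [-0.1, -0.4, -0.7]
opening: 0.0409
```

Run:
```python
from h import *
s=read_state();print(s["tool_pos"],s["force"],s["opening"],s["q"].round(3) if hasattr(s["q"],"round") else s["q"]);print(shift(s,[.47,-.14,.17]),shift(s,[.5,.1,.17]))
```

```text
[0.4296811  0.34281017 0.15832728] [-0.07902175 -0.41849046 -0.73119817] 0.04092083358381651 [ 0.58   0.027  1.708 -0.     1.402 -0.938]
[-0.0209 -0.8     0.1095] [-0.0199 -0.3979  0.1384]
```

Run:
```python
from h import *
s=read_state();print(shift(s,[.54,-.25,.2]))
```

```text
[-0.0709 -0.9768  0.2358]
```

>>> apply_moves:
  series:
    - {"jaw":1,"linear":[-0.07,-0.03,0.01],"roll":0}
    - {"jaw":1,"linear":[-0.07,-0.09,0.03],"roll":0}
    - {"jaw":1,"linear":[-0.07,-0.16,0.05],"roll":0.05}
    - {"jaw":1,"linear":[-0.07,-0.23,0.07],"roll":0.1}
    - {"jaw":1,"linear":[-0.07,-0.3,0.09],"roll":0.15}
    - {"jaw":1,"linear":[-0.07,-0.37,0.11],"roll":0.2}
    - {"jaw":1,"linear":[-0.07,-0.44,0.13],"roll":0.267}
    - {"jaw":1,"linear":[-0.07,-0.51,0.15],"roll":0.267}
    - {"jaw":1,"linear":[-0.07,-0.58,0.17],"roll":0.267}
    - {"jaw":1,"linear":[-0.07,-0.65,0.19],"roll":0.267}
    - {"jaw":1,"linear":[-0.07,-0.72,0.2],"roll":0.267}
    - {"jaw":1,"linear":[-0.07,-0.79,0.21],"roll":0.267}
    - {"jaw":1,"linear":[-0.07,-0.86,0.22],"roll":0.267}
    - {"jaw":1,"linear":[-0.07,-0.92,0.236],"roll":0.267}
    - {"jaw":1,"linear":[-0.07,-0.96,0.236],"roll":0.267}
    - {"jaw":1,"linear":[-0.07,-0.975,0.236],"roll":0.267}
    - {"jaw":1,"linear":[-0.07,-0.975,0.236],"roll":0.267}
    - {"jaw":1,"linear":[-0.07,-0.975,0.236],"roll":0.267}

```text
t: 10.02
tool_pos: [0.5402, -0.2478, 0.1995]
orientation: [0.152, 1.562, -0.148]
force: [-0.6, -0.9, -1.1]
opening: 0.0404
```

Run:
```python
from h import *
import pickle
c,s=shot("wrist","w5");print(s["tool_pos"],s["opening"])
pickle.dump((c,s),open("w5.pkl","wb"))
```

```text
[ 0.5402184  -0.24775705  0.19949712] 0.04042108405245741
```

View pics/w5.png

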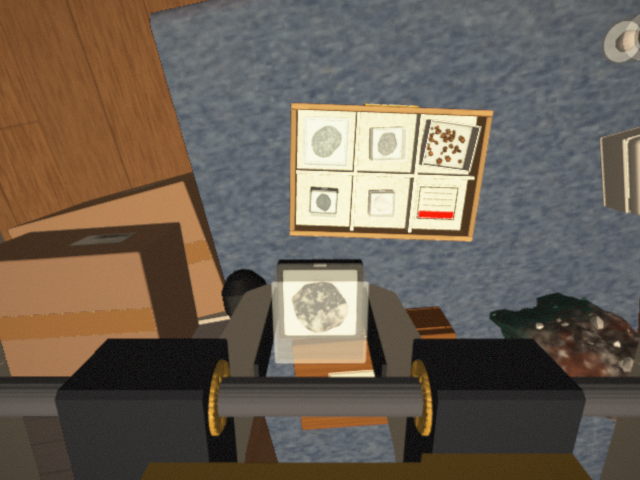

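Run:
```python
from h import *
import pickle
c,s=pickle.load(open("w5.pkl","rb"));im=c["pixels"]
hsv=cv2.cvtColor(im,cv2.COLOR_BGR2HSV)
m=((hsv[...,0]>8)&(hsv[...,0]<25)&(hsv[...,1]>110)&(hsv[...,2]>90)).astype(np.uint8);r=np.zeros_like(m);r[90:252,280:500]=m[90:252,280:500]
cs=cv2.findContours(r,0,2)[0];k=max(cs,key=cv2.contourArea);h=cv2.convexHull(k)
q=cv2.approxPolyDP(h,8,True)[:,0];print("hull",q.tolist())
W=np.array([on(c,p,.026,s)[:2] for p in h[:,0]]);print("flat rect",cv2.minAreaRect(W.astype(np.float32)*1000))
red=(((hsv[...,0]<8)|(hsv[...,0]>172))&(hsv[...,1]>150)&(hsv[...,2]>100)).astype(np.uint8);red[:170]=0;red[240:]=0;red[:,:400]=0;red[:,470:]=0
k=max(cv2.findContours(red,0,1)[0],key=cv2.contourArea)[:,0];W=np.array([on(c,p,.005,s)[:2] for p in k])
print("red",cv2.minAreaRect(W.astype(np.float32)*1000))
Q=R.from_rotvec(s["orientation"]).as_matrix();print(Q.round(3))
cv2.imwrite("pics/w5c.png",np.hstack([cv2.resize(im[165:245,400:480],None,fx=5,fy=5,interpolation=cv2.INTER_CUBIC),cv2.resize(im[250:370,260:380],(400,400),interpolation=cv2.INTER_CUBIC)]))
```

```text
hull [[291, 104], [491, 110], [471, 240], [290, 234]]
flat rect ((516.2695922851562, -181.92813110351562), (170.90235900878906, 117.99593353271484), 76.97492980957031)
red ((567.150146484375, -137.21078491210938), (33.57655334472656, 6.0092878341674805), 78.93939208984375)
[[ 0.003  0.19   0.982]
 [ 0.003  0.982 -0.19 ]
 [-1.     0.003  0.003]]
```

View pics/w5c.png

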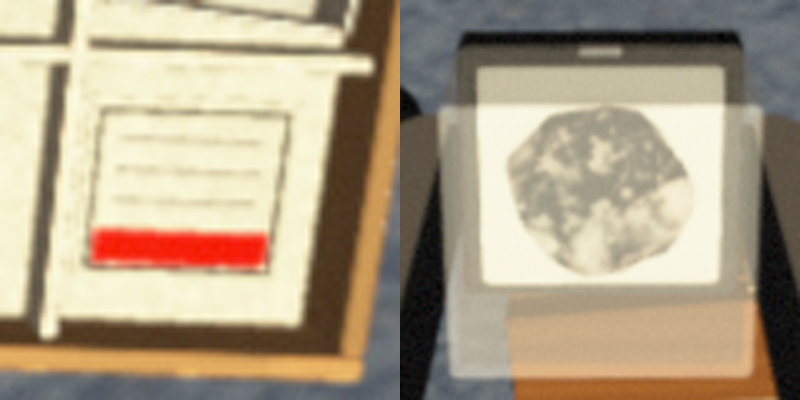

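Run:
```python
from h import *
import pickle
c,s=pickle.load(open("w5.pkl","rb"))
W=[on(c,(400+x/5,165+y/5),.0048,s) for x,y in [(97,106),(290,115),(268,272),(85,267)]];print(np.round(W,4),np.mean(W,0).round(4))
e=W[1]-W[0]+W[2]-W[3];print("yaw",-np.arctan2(e[0],e[1]))
Q=R.from_rotvec(s["orientation"]).as_matrix()
for n,p,z in [("baseF",(278,260),.1975),("baseF",(362.6,260),.1975),("topF",(272,281.5),.223),("topF",(368.6,281.5),.223),("topB",(275,363.4),.223),("topB",(365,363.4),.223)]:
    print(n,((on(c,p,z,s)-s["tool_pos"])@Q*1000).round(1))
```

```text
[[ 0.5371 -0.1492  0.0048]
 [ 0.5459 -0.1131  0.0048]
 [ 0.5761 -0.1199  0.0048]
 [ 0.5682 -0.155   0.0048]] [ 0.5568 -0.1343  0.0048]
yaw -0.2303402973832127
baseF [  1.9 -19.2 -20.2]
baseF [  2.   20.6 -20.1]
topF [-23.6 -19.  -20.5]
topF [-23.5  20.2 -20.4]
topB [-23.5 -19.2  18.4]
topB [-23.4  20.1  18.6]
```

Run:
```python
from h import *
import pickle
c,s=pickle.load(open("w5.pkl","rb"))
for px in [(490,312),(550,293),(600,305)]:
  print(px,[on(c,px,z,s).round(3).tolist() for z in (0,.07,.13)])
c=read_camera("side")
for px in [(377,262),(379,285),(383,238)]: print(px,[on(c,px,z).round(3).tolist() for z in (0,.07,.13)])
s=read_state();print(shift(s,[.5566,-.1348,.1]),shift(s,[.5566,-.1348,.041]))
```

```text
(490, 312) [[0.688, -0.089, 0.0], [0.644, -0.116, 0.07], [0.606, -0.14, 0.13]]
(550, 293) [[0.678, -0.025, 0.0], [0.636, -0.065, 0.07], [0.599, -0.099, 0.13]]
(600, 305) [[0.703, 0.027, 0.0], [0.656, -0.022, 0.07], [0.615, -0.065, 0.13]]
(377, 262) [[0.691, 0.053, 0.0], [0.669, -0.025, 0.07], [0.65, -0.091, 0.13]]
(379, 285) [[0.678, -0.023, 0.0], [0.656, -0.095, 0.07], [0.638, -0.157, 0.13]]
(383, 238) [[0.726, 0.137, 0.0], [0.701, 0.053, 0.07], [0.679, -0.019, 0.13]]
[ 0.1666  0.1897 -0.0097] [ 0.2649  0.1894 -0.01  ]
```

>>> apply_moves:
  series:
    - {"jaw":1,"linear":[0,0.05,-0.01],"roll":0.065}
    - {"jaw":1,"linear":[0,0.11,-0.01],"roll":0.065}
    - {"jaw":1,"linear":[0,0.17,-0.01],"roll":0.065}
    - {"jaw":1,"linear":[0.03,0.19,-0.01],"roll":0.065}
    - {"jaw":1,"linear":[0.08,0.19,-0.01],"roll":0.065}
    - {"jaw":1,"linear":[0.13,0.19,-0.01],"roll":0.065}
    - {"jaw":1,"linear":[0.1667,0.19,-0.01],"roll":0.065}
    - {"jaw":1,"linear":[0.1667,0.19,-0.01],"roll":0.065}
    - {"jaw":1,"linear":[0.1667,0.19,-0.01],"roll":0.065}
    - {"jaw":1,"linear":[0.1667,0.19,-0.01],"roll":0.065}

```text
t: 11.38
tool_pos: [0.5574, -0.135, 0.1014]
orientation: [0.178, 1.558, -0.175]
force: [0.7, -0.3, -1.8]
opening: 0.0403
```

Run:
```python
from h import *
import pickle
c,s=shot("wrist","w6");print(s["tool_pos"],s["opening"],s["force"]);print(shift(s,[.5566,-.1348,.042]))
pickle.dump((c,s),open("w6.pkl","wb"))
```

```text
[ 0.55741608 -0.1349846   0.10142286] 0.04029538438496529 [ 0.66241058 -0.32576089 -1.80687906]
[ 0.099  -0.0003 -0.0019]
```

View pics/w6.png

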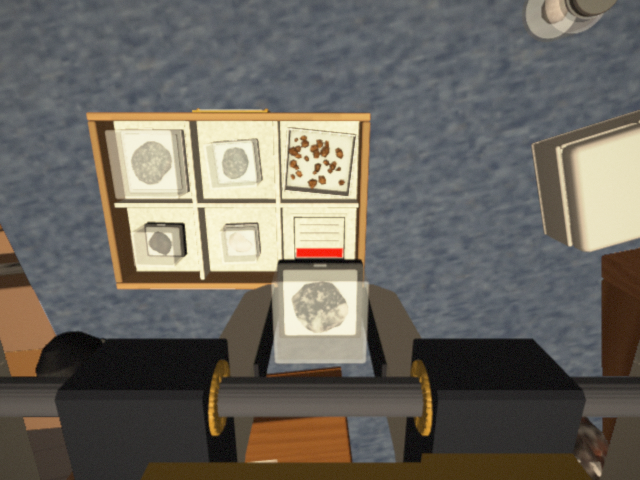

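Run:
```python
from h import *
import pickle
c,s=pickle.load(open("w6.pkl","rb"));im=c["pixels"];hsv=cv2.cvtColor(im,cv2.COLOR_BGR2HSV)
red=(((hsv[...,0]<8)|(hsv[...,0]>172))&(hsv[...,1]>150)&(hsv[...,2]>100)).astype(np.uint8);red[:230]=0;red[270:]=0;red[:,:270]=0;red[:,370:]=0
k=max(cv2.findContours(red,0,1)[0],key=cv2.contourArea)[:,0];W=np.array([on(c,p,.0048,s)[:2] for p in k])
print(cv2.boundingRect(k),"red",cv2.minAreaRect(W.astype(np.float32)*1000))
W=[on(c,p,.0048,s)[:2] for p in [(295,217),(345,217),(344,258.5),(296,258.5)]];print(np.round(W,4),np.mean(W,0).round(4))
W=[on(c,p,.026,s)[:2] for p in [(88,114),(370,114),(118,289)]];e=W[1]-W[0];print(np.round(W,4),-np.arctan2(e[0],e[1]),((W[1]+W[2])/2).round(4))
```

```text
(297, 248, 46, 9) red ((567.1262817382812, -136.62692260742188), (32.938377380371094, 6.211134910583496), 76.98239135742188)
[[ 0.5375 -0.1476]
 [ 0.5455 -0.113 ]
 [ 0.5761 -0.1202]
 [ 0.5682 -0.1546]] [ 0.5568 -0.1339]
[[ 0.4428 -0.2506]
 [ 0.4806 -0.0856]
 [ 0.5548 -0.2769]] -0.22566689284865823 [ 0.5177 -0.1813]
```

>>> apply_moves:
  series:
    - {"jaw":1,"linear":[0.03,0.0005,0],"roll":0}
    - {"jaw":1,"linear":[0.06,0.0005,0],"roll":0}
    - {"jaw":1,"linear":[0.085,0.0005,0],"roll":0}
    - {"jaw":1,"linear":[0.098,0.0005,0],"roll":0}
    - {"jaw":1,"linear":[0.099,0.0005,0],"roll":0}
    - {"jaw":1,"linear":[0.099,0.0005,0],"roll":0}
    - {"jaw":1,"linear":[0.099,0.0005,0],"roll":0}
    - {"jaw":1,"linear":[0.099,0.0005,0],"roll":0}
    - {"jaw":1,"linear":[0.099,0.0005,0],"roll":0}
    - {"jaw":1,"linear":[0.099,0.0005,0],"roll":0}

```text
t: 12.68
tool_pos: [0.5578, -0.1346, 0.042]
orientation: [0.178, 1.558, -0.175]
force: [0.7, 0.8, -1.5]
opening: 0.0403
```

Run:
```python
from h import *
c,s=shot("wrist","w7")
print(s["tool_pos"],s["opening"],s["force"],np.abs(s["dq"]).max(),R.from_rotvec(s["orientation"]).as_matrix().round(3))
im=c["pixels"];cv2.imwrite("pics/w7c.png",cv2.resize(im[180:400,220:420],None,fx=2.5,fy=2.5))
```

```text
[ 0.55781589 -0.13460285  0.04204466] 0.0403301409368336 [ 0.67272594  0.8098087  -1.5038458 ] 0.0011513908930152047 [[ 0.006  0.223  0.975]
 [ 0.001  0.975 -0.223]
 [-1.     0.003  0.005]]
```

View pics/w7c.png

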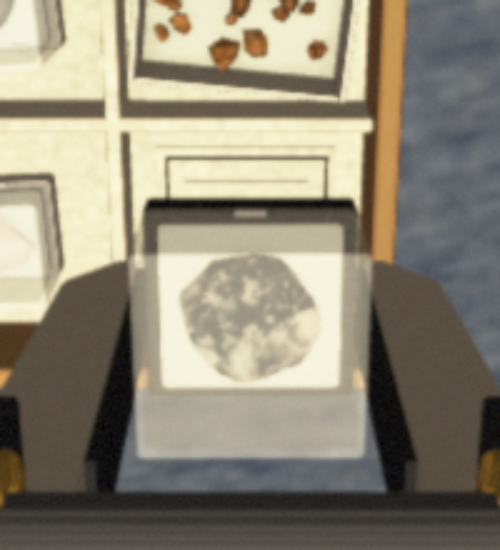

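```bash
python3 -c "
from plant import *
close_job();s=read_state();print(s['tool_pos'],s['opening'],s['t'])"
```

```text
the job is handed in; nothing more can be done
the job is handed in; nothing more can be done
```

I pressed the lid shut on the scale, lifted the box, carried it over the desk, and handed the job in at about 12.7 s with the box held over the empty compartment. No verdict is reported.

**Lid:** It stopped dead at z = 56 mm, the shut height, under about 17 N. A close look afterwards showed it shut on the base.

**Carry:** I gripped the box across its sides with 20 N and carried it at about 0.2 m. No contact showed in the force readings, and the specimens in the flat looked undisturbed. I did not re-measure the other objects' positions.

**Final pose, from the last checks:**

| Check | Measured | Allowed |
|---|---|---|
| Distance from the card's centre | about 0.5 mm | 6 mm |
| Out of square with the flat | under 0.01 rad | 0.12 rad |
| Tool tilt from level | about 0.006 rad | 0.12 rad |
| Underside above the worktop | about 39.5 mm (13–14 mm above the frame) | 29–48 mm |
| Motion | at rest, joint speeds about 0.001 rad/s | 20 mm/s (box speed) |

The grip opening was steady at 40.3 mm and the lid looked shut in the last picture. No check failed. The two estimates of the compartment's centre, from the card's border and from the flat's outline, differed by about 2 mm; I mostly followed the card.

The read-back after handing in was refused, so these figures are from just before.

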